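# Nest the snack-bowl covers on a gaming desk

### The job

Clear up after a gaming night: first take the little wireless receiver out of the large grey cover and put it in the wooden tray. Then nest the upside-down domed covers, hollow side up: the medium blue one into the large grey one, and after that the small orange one into the blue one, each set down gently (not dropped) so that it sits level, centred and fully down in the next. Leave the stack standing on the desk, and leave everything else on the desk where it is.

Things in the scene. Friction and masses are not known exactly. Their poses are not given: they have to be found in the camera images.
- large_cover_mid (a point): large grey plastic domed bowl cover, upside down (hollow up), about 240 g, outer diameter 208 mm, 44 mm high, dark seal on the rim. The rim, a bead 8 mm thick radially and 10 mm tall, can be pinched with one finger inside. Walls and floor 4 mm; flat crown of diameter 124 mm beneath. Point: on its axis, 22 mm above its underside; z up, crown to rim. Holds the receiver at the start.
- medium_cover_mid (a point): medium blue plastic domed bowl cover, upside down (hollow up), about 150 g, outer diameter 148 mm, 56 mm high, dark seal on the rim. The rim, a bead 8 mm thick radially and 10 mm tall, can be pinched with one finger inside. Walls and floor 4 mm; flat crown of diameter 90 mm beneath. Point: on its axis, 28 mm above its underside; z up, crown to rim. Seated, its point is 10 mm above the grey one's.
- small_cover_mid (a point): small orange plastic domed bowl cover, upside down (hollow up), about 90 g, outer diameter 90 mm, 66 mm high, dark seal on the rim. The rim, a bead 8 mm thick radially and 10 mm tall, can be pinched with one finger inside. Walls and floor 4 mm; flat crown of diameter 58 mm beneath. Point: on its axis, 33 mm above its underside; z up, crown to rim. Seated, its point is 9 mm above the blue one's.
- receiver_mid (a point): white wireless receiver with a steel plug, lying flat on the floor of the large cover: 49 mm long overall along its x (white body 36 mm long, x from -24 to +12 mm, plug beyond at +x), 18 mm wide along its y, 12 mm high, 15 g; the point is half-way up in the white body
- tray: square open tray of light wood, fixed to the desk, 110 x 110 mm outside, 18 mm high, walls and floor 5 mm thick; origin under its centre, x and y along its sides
- mouse: black mouse between the robot and the covers, 118 x 62 x 34 mm; leave it alone. Origin at its underside
- phone: black phone lying flat, 73 x 150 x 9 mm; leave it alone. Origin at its underside
- drink_can: green drink can standing upright, diameter 66, 115 mm high; leave it alone. Origin at its underside
- snack_bowl: empty white ceramic bowl, diameter 130, 50 mm high; leave it alone. Origin at its underside

How it is judged:
On the way, in this order (a step that is already met when the one before it is completed fails the run):
1. the receiver lies in the wooden tray (x of receiver_mid in the frame of tray between -0.05 and 0.05 m and y of receiver_mid in the frame of tray between -0.05 and 0.05 m and height (world z) of receiver_mid below 0.022 m), for 0.2 s.
2. the medium cover sits level and fully down in the large one (horizontal distance between medium_cover_mid and large_cover_mid below 0.016 m and z of medium_cover_mid in the frame of large_cover_mid between 0.004 and 0.016 m and angle between medium_cover_mid's own z axis and vertical below 0.08 rad), for 0.2 s.
3. the small cover sits level and fully down in the medium one (all of step 2 and horizontal distance between small_cover_mid and medium_cover_mid below 0.016 m and z of small_cover_mid in the frame of medium_cover_mid between 0.004 and 0.016 m and angle between small_cover_mid's own z axis and vertical below 0.08 rad), for 0.2 s.
At the end, for the whole second after the job is handed in: The receiver rests inside the tray. The large cover stands on the desk, crown down and level. The medium cover sits in the large one and the small one in the medium one: axes within 16 mm of each other, each within 6 mm of fully down and tilted less than 0.08 rad, all at rest (all of step 1 and all of step 3 and angle between large_cover_mid's own z axis and vertical below 0.08 rad and height (world z) of large_cover_mid below 0.027 m and linear speed of each of large_cover, medium_cover, small_cover, receiver below 0.02 m/s); the robot touches nothing.
It fails at once if the medium cover was dropped or slammed into the large one (over 0.5 m/s within about 3 cm of its seat) (distance between medium_cover_mid and large_cover_mid below 0.04 m and linear speed of medium_cover above 0.5 m/s).
It fails at once if the small cover was dropped or slammed into the medium one (over 0.5 m/s within about 3 cm of its seat) (distance between small_cover_mid and medium_cover_mid below 0.04 m and linear speed of small_cover above 0.5 m/s).
It fails at once if a bystander on the desk (mouse, phone, can or bowl) was moved more than 30 mm (distance of any of mouse, phone, drink_can, snack_bowl from where it was at the start of the episode above 0.03 m).
It also fails if it takes over 72 s, if anything falls off the work surface, if the arm or the gripper's body presses on something with over 40 N, if the wrist force passes 120 N, or if a joint passes its speed limit or range.

### The arm

A 7-joint arm with a two-finger parallel gripper is mounted at the origin on the work surface. World frame = base frame: x ahead of the robot, y to its left, z up, the work surface at z = 0. Lengths are in m, angles in rad, forces in N, time in s.
With the tool pointing down it reaches from about 0.4 to 0.875 m from the base axis. Payload 19.3 kg.
Tool frame: the origin (TCP) lies at the very end of the fingers, on their centre line; the grasp point (between the pads) lies 19 mm behind it; z points along the fingers, y is the line along which they close (so a half turn about z gives the same grasp; the last joint's range is limited). The gripper opens to 85 mm and grips with 20 to 120 N. Pads are 22 mm wide; open, the fingers measure 114 mm over their backs; the gripper's body (76 mm by 85 mm) begins 54 mm behind the grasp point. The pads swing forward as they close: fully open they stand 13 mm farther back than shut.
Start: joints at [-1.381, 0.521, -0.036, 1.599, 0.021, 1.021, -0.113], TCP at [0.161, 0.604, 0.231] pointing down, gripper open.
Joint ranges: [-2.91, 2.91], [-0.3, 2.13], [-1.5, 1.42], [0.17, 2.43], [-1.26, 4.41], [0.16, 1.93], [-2.52, 2.52]. Speed limits (rad/s): [1.89, 1.89, 2.39, 2.39, 3.01, 3.01, 3.01].

### API

Orientations are given as [roll, pitch, yaw] about the fixed x, y, z axes, in that order (R = Rz(yaw) Ry(pitch) Rx(roll)).
In Python, from workcell import bot gives the robot as it stands.
- The arm moves only by the tool jog_arm, never from a script. Its argument "motion" is a list of rows, each a list of 5 numbers: the shift along the tool's x, y, z scaled (see below), then the turn about the tool's z scaled (see below), then the opening, from 0 (shut) to 1 (fully open). A call has 1 to 12 rows; each row shifts and turns the commanded pose from where the row before left it, along the tool's axes as they then stand; what a row does not reach is not made up. The controller multiplies each number of a shift by 30 mm and each number of a turn by 0.08 rad. A row lasts 1/10 s, in which the tool goes at most 50 mm and 8.59 degrees, less where a joint would pass 70% of its speed; a pose out of reach is approached as far as the arm can. A call with a number of a shift or a turn outside -1 to 1 is refused whole. A call with a gripper value outside its range is refused whole. The fingers move at their own pace and stop on an object; "newtons" is the grip in N (left out, the last holds). Time passes only in rows, so rows that do not move let the fingers close. It gives the time, the measured TCP pose, the force, the opening and the grip force at its end, in the units of the state.
- bot.observe(): the state, without advancing time (a new reading comes with each control period).
- bot.grab_frame(name): name is "scene" or "side" or "wrist"; returns a dict with "pixels" (384x512x3 uint8, red, green, blue), "fovy" (degrees; the focal length in pixels is half the picture's height over the tangent of half this angle, whatever the lens; pixels are square), "cx", "cy" (the principal point, pixels), "rvec" (rotation vector, rad) and "tvec" (3), from world to camera coordinates, as OpenCV has them; the wrist camera has in their place "mount" (4x4, takes a point from camera to tool coordinates, whose origin is the TCP and whose axes are the flange's). Camera axes: x right, y down, z forward; pixel columns grow to the right and rows downward; lengths in m; the calibration is good to about 2 mm. A picture is of the moment at which its call begins: read the wrist's pose just before it. There is no depth.
- bot.job_done(): hands the job in; it is judged then, once.
The state is a dict: "clock": time; "qpos": joint angles; "qd": joint speeds; "joint_efforts": joint torques, N m; "position": TCP position; "tool_rot": TCP orientation; "force": force on the tool from outside, world axes, zero at the start; "moment": the same for the moment, N m; "grip_width": finger opening in m; "finger_force": force on a finger pad.
Only numpy, scipy, OpenCV 4.12 (cv2) and the standard library are available. Lean on these libraries where they do the work, as an engineer would, in place of code of your own. Each camera call takes 0.05 s, during which the arm holds its last target. There are 200 camera calls.

## Working session

There is one attempt and no reset: what is moved stays moved. The work goes in short steps, Python scripts to look and compute and a tool call to move; the robot and the scene stay as the last step left them, time stands still between calls to the robot, and variables do not carry over. Pictures are saved under pics/ and viewed, at most 10 in all, crops included, and the job is handed in when it is done.

Besides the shell and the picture viewer there is one more tool, called by a JSON object that holds its "name" and its "arguments", one argument or row to a line. jog_arm: Moves the arm, as the interface text tells. Shifts and turns lie within -1 to 1; 1 stands for 30 mm of shift or 0.08 rad of turn. Its arguments: {"type":"object","properties":{"motion":{"type":"array","items":{"type":"array","items":{"type":"number"}}},"newtons":{"type":"number"}},"required":["motion"]}

```bash
mkdir -p pics; python3 - <<'E'
from workcell import bot
import cv2,numpy as np
s=bot.observe();print({k:np.round(v,3).tolist() for k,v in s.items()})
fs=[]
for n in("scene","side"):
    f=bot.grab_frame(n);np.save(n+".npy",f,allow_pickle=True)
    print(n,{k:v for k,v in f.items() if k!="pixels"})
    cv2.imwrite(f"pics/{n}.png",f["pixels"][:,:,::-1])
E
```

```text
{'clock': 0.0, 'qpos': [-1.381, 0.522, -0.036, 1.6, 0.021, 1.021, -0.113], 'qd': [0.001, -0.0, 0.002, -0.001, 0.002, 0.002, -0.001], 'joint_efforts': [-0.0, -92.71, 1.98, -36.993, 0.018, 0.008, -0.0], 'position': [0.16, 0.604, 0.231], 'tool_rot': [-3.141, 0.0, 2.882], 'force': [0.029, 0.737, 0.344], 'moment': [0.028, -0.016, -0.027], 'finger_force': 0.0, 'grip_width': 0.085}
scene {'fovy': 57.714990904708124, 'cx': 251.99768033902635, 'cy': 193.47958245998532, 'rvec': array([ 1.15781057,  2.58082121, -0.70951872]), 'tvec': array([ 0.37208596, -0.32901341,  1.27631439])}
side {'fovy': 56.47858333362131, 'cx': 264.380432417517, 'cy': 193.09182913143113, 'rvec': array([ 2.40251301, -0.56696582,  0.18534978]), 'tvec': array([-0.48520581,  0.2231963 ,  1.02826434])}
```

View pics/scene.png

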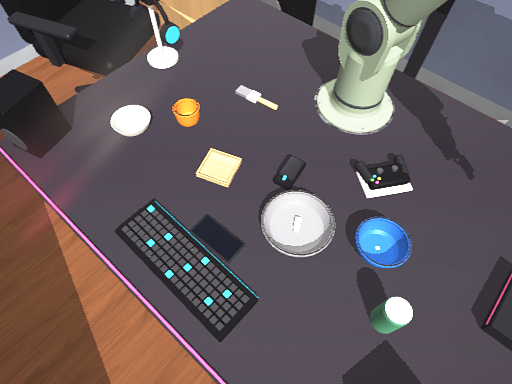

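View pics/side.png

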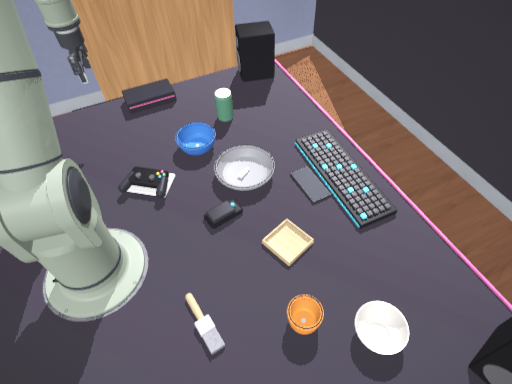

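The scene view has grey at (298,222) with the receiver inside at (297,222), blue at (383,243), orange at (186,112), the tray at (219,167) and the mouse at (290,170). The side view has grey at (244,170), blue at (196,140), orange at (305,316) and the tray at (288,243).

```bash
cat > h.py <<'E'
import cv2,numpy as np
from scipy.spatial.transform import Rotation as Ro
def K(f):
    F=192/np.tan(np.radians(f["fovy"])/2); return np.array([[F,0,f["cx"]],[0,F,f["cy"]],[0,0,1]])
def cam(f,s=None):  # R,C : camera->world rotation and camera centre
    if "rvec" in f:
        R=cv2.Rodrigues(np.array(f["rvec"]))[0].T; return R,-R@np.array(f["tvec"])
    M=np.array(f["mount"]);T=Ro.from_euler("xyz",s["tool_rot"]).as_matrix()
    return T@M[:3,:3],T@M[:3,3]+np.array(s["position"])
def onplane(f,px,z,s=None):
    R,C=cam(f,s);px=np.atleast_2d(np.array(px,float))
    d=(R@np.linalg.inv(K(f))@np.c_[px,np.ones(len(px))].T).T
    return C+d*((z-C[2])/d[:,2])[:,None]
def mask(f,lo,hi,near=None):
    m=cv2.inRange(cv2.cvtColor(f["pixels"],cv2.COLOR_RGB2HSV),np.array(lo),np.array(hi))
    m=cv2.morphologyEx(m,cv2.MORPH_CLOSE,np.ones((5,5),np.uint8))
    cs=cv2.findContours(m,cv2.RETR_EXTERNAL,cv2.CHAIN_APPROX_NONE)[0]
    if near is not None: cs=[c for c in cs if cv2.contourArea(c)>30 and cv2.pointPolygonTest(cv2.convexHull(c),near,True)>-8]
    return max(cs,key=cv2.contourArea)[:,0].astype(float)
def circ(P):  # min enclosing circle of the planar points
    c,r=cv2.minEnclosingCircle(P[:,:2].astype(np.float32)); return np.round(c,4),round(r,4)
E
python3 - <<'E'
from h import *
F={n:np.load(n+".npy",allow_pickle=True).item() for n in("scene","side")}
q={"blue":((95,120,60),(125,255,255),.056,{"scene":(383,243),"side":(196,140)}),
"orange":((5,150,80),(20,255,255),.066,{"scene":(186,112),"side":(305,316)}),
"grey":((0,0,75),(180,60,255),.044,{"scene":(298,222),"side":(244,170)}),
"tray":((12,50,120),(30,255,255),.018,{"scene":(219,167),"side":(288,243)})}
for k,(lo,hi,z,n) in q.items():
  for c,f in F.items():
    P=mask(f,lo,hi,n[c]); W=onplane(f,P,z)
    print(k,c,circ(W),"px",P.min(0),P.max(0))
    if k=="tray": r=cv2.minAreaRect(W[:,:2].astype(np.float32));print(r)
for nm,a,b in(("rec",(297,222),(244,174)),("mouse",(290,170),(223,213)),("can",(391,315),(224,106)),("phone",(217,237),(313,182))):
  print(nm,onplane(F["scene"],a,.01).round(3),onplane(F["side"],b,.01).round(3))
w=cv2.resize(F["scene"]["pixels"][90:270,160:430],None,fx=2.9,fy=2.9,interpolation=cv2.INTER_CUBIC)
cv2.imwrite("pics/crop.png",w[:,:,::-1])
E
```

```text
blue scene (array([0.4385, 0.3609]), 0.078) px [355. 216.] [411. 268.]
blue side (array([0.441 , 0.3403]), 0.0885) px [175. 122.] [215. 154.]
orange scene (array([ 0.4715, -0.3696]), 0.0652) px [172.  98.] [199. 126.]
orange side (array([ 0.4533, -0.3959]), 0.0475) px [287. 296.] [323. 334.]
grey scene (array([ 0.0353, -0.1911]), 1.0685) px [0. 0.] [511. 383.]
grey side (array([0.3643, 0.6878]), 1.4239) px [0. 0.] [511. 383.]
tray scene (array([ 0.5409, -0.1611]), 0.0814) px [195. 148.] [241. 187.]
((0.5394036769866943, -0.16075700521469116), (0.11972331255674362, 0.11769678443670273), 18.98543357849121)
tray side (array([ 0.5338, -0.1696]), 0.0794) px [262. 219.] [313. 265.]
((0.5340827107429504, -0.16851939260959625), (0.11901254206895828, 0.11739134043455124), 18.842937469482422)
rec [[0.525 0.143 0.01 ]] [[0.532 0.14  0.01 ]]
mouse [[0.394 0.013 0.01 ]] [[0.403 0.017 0.01 ]]
can [[0.573 0.482 0.01 ]] [[0.614 0.525 0.01 ]]
phone [[0.714 0.003 0.01 ]] [[ 0.726 -0.     0.01 ]]
```

View pics/crop.png

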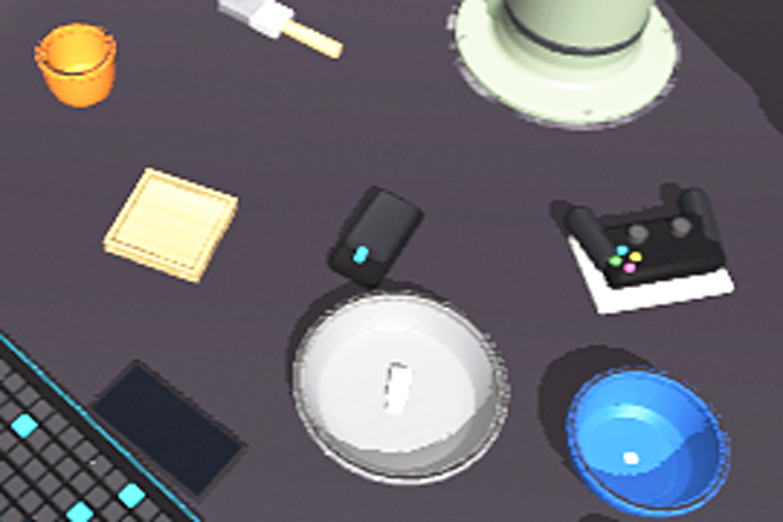

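The crop shows the receiver centred at scene px (297,224), with its long axis from (299,215) to (294,232). Covers are at roughly grey (0.535,0.135), blue (0.44,0.35) and orange (0.46,-0.39). I'm moving above the grey cover now.

{"name": "jog_arm", "arguments": {
  "motion": [
    [-0.94, -0.7, 0, 0, 1],
    [-0.94, -0.7, 0, 0, 1],
    [-0.94, -0.7, 0, 0, 1],
    [-0.94, -0.7, 0, 0, 1],
    [-0.94, -0.7, 0, 0, 1],
    [-0.94, -0.7, 0, 0, 1],
    [-0.94, -0.7, 0, 0, 1],
    [-0.94, -0.7, 0, 0, 1],
    [-0.94, -0.7, 0, 0, 1],
    [-0.94, -0.7, 0, 0, 1],
    [-0.94, -0.7, 0, 0, 1],
    [-0.94, -0.7, 0, 0, 1]
  ]
}}

```text
clock: 1.3
position: [0.4235, 0.2722, 0.2312]
tool_rot: [-3.141, -0.0, 2.882]
force: [0.5, 0.4, 0.8]
grip_width: 0.0854
finger_force: 0.0
```

{"name": "jog_arm", "arguments": {
  "motion": [
    [-0.94, -0.7, 0, 0, 1],
    [-0.94, -0.7, 0, 0, 1],
    [-0.94, -0.7, 0, 0, 1],
    [-0.94, -0.7, 0, 0, 1],
    [-0.94, -0.7, 0, 0, 1],
    [0, 0, 0, 1, 1],
    [0, 0, 0, 1, 1],
    [0, 0, 0, 1, 1],
    [0, 0, 0, 1, 1],
    [0, 0, 0, 1, 1],
    [0, 0, 0, 1, 1],
    [0, 0, 0, 1, 1]
  ]
}}

```text
clock: 2.5
position: [0.532, 0.1358, 0.2311]
tool_rot: [-3.141, -0.0, 2.319]
force: [-0.7, 0.3, 1.0]
grip_width: 0.0853
finger_force: 0.0
```

{"name": "jog_arm", "arguments": {
  "motion": [
    [0, 0, 0, 1, 0.6],
    [0, 0, 0, 1, 0.6],
    [0, 0, 0, 1, 0.6],
    [0, 0, 0, 1, 0.6],
    [0, 0, 0, 1, 0.6],
    [0, 0, 0, 1, 0.6],
    [0, 0, 0, 0, 0.6],
    [0, 0, 0, 0, 0.6]
  ]
}}

```text
clock: 3.3
position: [0.532, 0.1359, 0.2311]
tool_rot: [-3.141, 0.0, 1.844]
force: [-0.1, 1.1, 0.5]
grip_width: 0.0514
finger_force: 0.0
```

```bash
python3 - <<'E'
from workcell import bot
from h import *
s=bot.observe();f=bot.grab_frame("wrist")
np.save("w1.npy",dict(f=f,s=s),allow_pickle=True)
print(np.round(s["position"],4),np.round(s["tool_rot"],3),np.round(s["qpos"],2),np.round(f["mount"],3).tolist(),f["fovy"],f["cx"],f["cy"])
cv2.imwrite("pics/w1.png",f["pixels"][:,:,::-1])
E
```

```text
[0.532  0.1359 0.2311] [-3.141  0.     1.844] [-0.63  0.42  0.37  1.82 -0.19  0.94  0.1 ] [[-0.001, -0.955, -0.295, 0.076], [1.0, -0.001, -0.001, -0.0], [0.0, -0.295, 0.955, -0.143], [0.0, 0.0, 0.0, 1.0]] 68.99460177466653 256.57013472412785 189.51260603106354
```

View pics/w1.png

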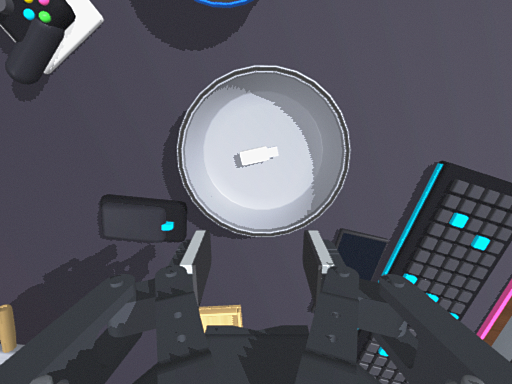

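The wrist view has the grey rim centred at about (264,151) with a radius of 86 px. The receiver body is at about (256,157), with its plug at (278,153). The next script turns these into positions.

```bash
cat >> h.py <<'E'
def go(s,p,yaw=None):  # total shift in units of 30 mm along tool axes now, turn in units of 0.08
    T=Ro.from_euler("xyz",s["tool_rot"]).as_matrix(); d=T.T@(np.array(p)-s["position"])/.03
    t=0 if yaw is None else -((yaw-s["tool_rot"][2]+np.pi/2)%np.pi-np.pi/2)/.08
    return d.round(2),round(t,2)
E
python3 - <<'E'
from h import *
d=np.load("w1.npy",allow_pickle=True).item();f,s=d["f"],d["s"]
print("rim",onplane(f,[[178,151],[350,151],[264,66],[264,237]],.044,s).round(4).tolist())
g=f["pixels"].min(2);sub=g[140:175,225:290]
for t in (225,235,245):
    m=(sub>t).astype(np.uint8);c=max(cv2.findContours(m,0,1)[0],key=cv2.contourArea)
    W=onplane(f,c[:,0]+[225,140],.016,s)
    print(t,cv2.contourArea(c),cv2.minAreaRect(c),cv2.minAreaRect((W[:,:2]*1000).astype(np.float32)))
E
```

```text
rim [[0.4362, 0.1312, 0.044], [0.6325, 0.1862, 0.044], [0.5087, 0.2478, 0.044], [0.5655, 0.0505, 0.044]]
225 427.5 ((33.963478088378906, 14.508426666259766), (13.866337776184082, 37.62649154663086), 77.00537872314453) ((531.225830078125, 148.2688446044922), (48.44423294067383, 18.01068878173828), 28.589027404785156)
235 412.5 ((33.829261779785156, 14.53658676147461), (13.409863471984863, 37.43586730957031), 77.90524291992188) ((531.0927124023438, 148.17417907714844), (48.22359085083008, 17.457592010498047), 27.736141204833984)
245 402.5 ((33.694114685058594, 14.623531341552734), (13.232759475708008, 37.09510803222656), 77.47119140625) ((530.9227905273438, 148.00218200683594), (47.71000289916992, 17.22965431213379), 28.172603607177734)
```

{"name": "jog_arm", "arguments": {
  "motion": [
    [0, 0, 0.3, 1, 0.6],
    [0, 0, 0.3, 1, 0.6],
    [0, 0, 0.3, 1, 0.6],
    [0, 0, 0.3, 1, 0.6],
    [0, 0, 0.3, 1, 0.6],
    [0, 0, 0.3, 1, 0.6],
    [0, 0, 0.3, 1, 0.6],
    [0, 0, 0.3, 1, 0.6],
    [0, 0, 0.3, 1, 0.6],
    [0, 0, 0.3, 1, 0.6],
    [0, 0, 0.3, 1, 0.6],
    [0, 0, 0.3, 1, 0.6]
  ]
}}

```text
clock: 4.55
position: [0.5322, 0.1358, 0.1229]
tool_rot: [-3.141, -0.0, 0.88]
force: [0.1, 0.2, -0.6]
grip_width: 0.0511
finger_force: 0.0
```

{"name": "jog_arm", "arguments": {
  "motion": [
    [0, 0, 0, 1, 0.6],
    [0, 0, 0, 1, 0.6],
    [0, 0, 0, 1, 0.6],
    [0, 0, 0, 1, 0.6],
    [0, 0, 0, 0.9, 0.6],
    [0, -0.37, 0, 0, 0.6],
    [0, 0, 0, 0, 0.6]
  ]
}}

```text
clock: 5.25
position: [0.5261, 0.1473, 0.123]
tool_rot: [-3.141, 0.001, 0.495]
force: [-0.5, -0.2, 0.1]
grip_width: 0.0516
finger_force: 0.0
```

```bash
python3 - <<'E'
from workcell import bot
from h import *
s=bot.observe();f=bot.grab_frame("wrist")
print(np.round(s["qpos"],2),go(s,[.527,.1458,.008],.492))
g=f["pixels"].min(2);m=(g>235).astype(np.uint8)
for c in cv2.findContours(m,0,1)[0]:
    if 200<cv2.contourArea(c)<4000:
        W=onplane(f,c[:,0],.016,s);print(cv2.minAreaRect(c)[0],cv2.minAreaRect((W[:,:2]*1000).astype(np.float32)))
E
```

```text
[-0.83  0.65  0.65  1.93 -0.56  0.76 -0.93] (array([0.  , 0.06, 3.83]), np.float64(0.03))
(31.38676643371582, 334.2381591796875) ((256.33447265625, 290.02093505859375), (22.051525115966797, 104.71331787109375), 57.00956344604492)
(259.0, 188.5) ((525.7408447265625, 145.05108642578125), (34.29438781738281, 16.640892028808594), 27.88743782043457)
```

The closer look agrees: the body centre is at (0.5257, 0.1451) and its yaw is 0.487. Next I descend and grip.

{"name": "jog_arm", "arguments": {
  "motion": [
    [0, 0.06, 0.8, 0, 0.6],
    [0, 0, 0.8, 0, 0.6],
    [0, 0, 0.8, 0, 0.6],
    [0, 0, 0.7, 0, 0.6],
    [0, 0, 0.4, 0, 0.6],
    [0, 0, 0.3, 0, 0.6],
    [0, 0, 0, 0, 0.1],
    [0, 0, 0, 0, 0.1],
    [0, 0, 0, 0, 0.1],
    [0, 0, 0, 0, 0.1],
    [0, 0, 0, 0, 0.1]
  ],
  "newtons": 25
}}

```text
clock: 6.4
position: [0.5282, 0.1441, 0.0101]
tool_rot: [3.141, -0.001, 0.49]
force: [-1.5, -0.8, 8.0]
grip_width: 0.0167
finger_force: 26.5
```

{"name": "jog_arm", "arguments": {
  "motion": [
    [0, 0, -0.4, 0, 0.1],
    [0, 0, -0.8, 0, 0.1],
    [0, 0, -0.9, 0, 0.1],
    [0, 0, -0.9, 0, 0.1],
    [-0.1, 0.2, -0.6, 0, 0.1],
    [-0.46, 0.9, 0, 0, 0.1],
    [-0.46, 0.92, 0, 0, 0.1],
    [-0.46, 0.92, 0, 0, 0.1],
    [-0.46, 0.92, 0, 0, 0.1],
    [-0.46, 0.92, 0, 0, 0.1],
    [-0.46, 0.92, 0, 0, 0.1],
    [-0.46, 0.92, 0, 0, 0.1]
  ]
}}

```text
clock: 7.6
position: [0.5333, -0.0793, 0.1183]
tool_rot: [3.141, -0.001, 0.49]
force: [0.3, 1.1, -0.1]
grip_width: 0.017
finger_force: 25.6
```

{"name": "jog_arm", "arguments": {
  "motion": [
    [-0.46, 0.92, 0, 0, 0.1],
    [-0.46, 0.92, 0, 0, 0.1],
    [-0.3, 0.7, 0, 0, 0.1],
    [0, 0, 0, 0, 0.1]
  ]
}}

```text
clock: 8.0
position: [0.5366, -0.166, 0.1185]
tool_rot: [3.14, -0.0, 0.486]
force: [-0.4, 0.6, -0.1]
grip_width: 0.0171
finger_force: 25.6
```

```bash
python3 - <<'E'
from workcell import bot
from h import *
s=bot.observe();f=bot.grab_frame("wrist")
print(np.round(s["position"],4),s["grip_width"])
P=mask(f,(12,50,120),(30,255,255));W=onplane(f,P,.018,s);r=cv2.minAreaRect((W[:,:2]*1000).astype(np.float32));print(r,P.min(0),P.max(0))
cv2.imwrite("pics/w2.png",f["pixels"][:,:,::-1])
E
```

```text
[ 0.5366 -0.166   0.1185] 0.017108690530007187
((536.0300903320312, -164.439697265625), (110.97330474853516, 110.32073211669922), 19.033679962158203) [190. 119.] [326. 248.]
```

View pics/w2.png

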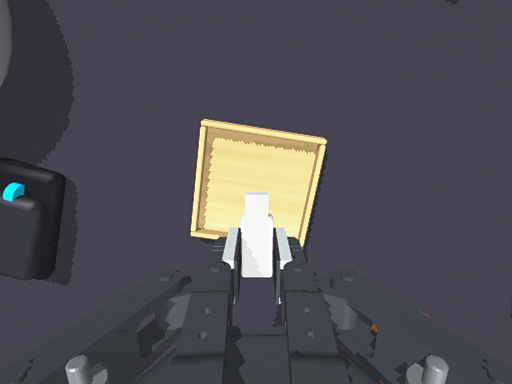

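The receiver is held at (257,240), and the tray centre measures (0.536,-0.164), directly below it. Lower and release.

{"name": "jog_arm", "arguments": {
  "motion": [
    [0, 0, 0.7, 0, 0.1],
    [0, 0, 0.9, 0, 0.1],
    [0, 0, 0.9, 0, 0.1],
    [0, 0, 0.7, 0, 0.1],
    [0, 0, 0.3, 0, 0.1],
    [0, 0, 0, 0, 0.1],
    [0, 0, 0, 0, 0.35],
    [0, 0, 0, 0, 0.35],
    [0, 0, 0, 0, 0.35],
    [0, 0, -0.6, 0, 0.35],
    [0, 0, -0.9, 0, 0.35],
    [0, 0, -1, 0, 0.35]
  ]
}}

```text
clock: 9.25
position: [0.5365, -0.1625, 0.0883]
tool_rot: [-3.141, 0.001, 0.49]
force: [-0.0, 0.6, -0.1]
grip_width: 0.0299
finger_force: 0.0
```

{"name": "jog_arm", "arguments": {
  "motion": [
    [0, 0, -1, 0, 0.4],
    [0, 0, -1, 0, 0.4],
    [0, 0, -1, -1, 0.4],
    [0, 0, -1, -1, 0.4],
    [0, 0, 0, 0, 0.4]
  ]
}}

```text
clock: 9.75
position: [0.5382, -0.1632, 0.2112]
tool_rot: [3.138, -0.004, 0.652]
force: [-0.2, -0.4, -0.1]
grip_width: 0.0342
finger_force: 0.0
```

```bash
python3 - <<'E'
from workcell import bot
from h import *
s=bot.observe();f=bot.grab_frame("wrist")
print(np.round(s["position"],4),s["tool_rot"])
P=mask(f,(12,50,120),(30,255,255));W=onplane(f,P,.018,s);print(cv2.minAreaRect((W[:,:2]*1000).astype(np.float32)))
m=cv2.inRange(cv2.cvtColor(f["pixels"],cv2.COLOR_RGB2HSV),np.array((0,0,200)),np.array((180,40,255)))
for c in cv2.findContours(m,0,1)[0]:
    if cv2.contourArea(c)>100:
        W=onplane(f,c[:,0],.017,s);print(cv2.minAreaRect(c)[0],cv2.minAreaRect((W[:,:2]*1000).astype(np.float32)))
# scene-cam orange/blue rim extents
print(go(s,[.43,.33,.28]))
E
```

```text
[ 0.5382 -0.1632  0.2112] [ 3.137764   -0.00422038  0.65219657]
((535.7410278320312, -164.72885131835938), (110.8438491821289, 110.6028060913086), 18.884231567382812)
(11.712936401367188, 334.7744445800781) ((115.97190856933594, -23.757644653320312), (68.91085052490234, 55.709896087646484), 73.78417205810547)
(480.5, 283.5) ((589.3412475585938, -524.91357421875), (144.73243713378906, 85.28900146484375), 52.208106994628906)
(302.3780517578125, 247.90243530273438) ((487.75262451171875, -280.3310241699219), (62.82146072387695, 16.262317657470703), 50.97018051147461)
(210.72903442382812, 247.9265594482422) ((412.7584533691406, -181.525390625), (62.637306213378906, 15.946131706237793), 23.655746459960938)
(255.18917846679688, 163.3648681640625) ((541.4292602539062, -159.16754150390625), (49.64012908935547, 17.992202758789062), 28.350540161132812)
(47.0, 44.0) ((507.16693115234375, 101.27273559570312), (86.29759216308594, 120.23797607421875), 37.396671295166016)
(array([  7.12, -15.25,  -2.32]), 0)
```

The receiver lies in the tray: its centre is at about (0.541,-0.159) against a tray centre of (0.536,-0.165). Next is the blue cover.

{"name": "jog_arm", "arguments": {
  "motion": [
    [0.46, -0.92, -0.1, 0, 0.4],
    [0.46, -0.92, -0.1, 0, 0.4],
    [0.46, -0.92, -0.1, 0, 0.4],
    [0.46, -0.92, -0.1, 0, 0.4],
    [0.46, -0.92, -0.1, 0, 0.4],
    [0.46, -0.92, -0.1, 0, 0.4],
    [0.46, -0.92, -0.1, 0, 0.4],
    [0.46, -0.92, -0.1, 0, 0.4],
    [0.46, -0.92, -0.1, 0, 0.4],
    [0.46, -0.92, -0.1, 0, 0.4],
    [0.46, -0.92, 0, 0, 0.4],
    [0.46, -0.92, 0, 0, 0.4]
  ]
}}

```text
clock: 11.0
position: [0.4675, 0.2026, 0.2368]
tool_rot: [-3.141, 0.001, 0.649]
force: [0.5, -0.5, -0.4]
grip_width: 0.0341
finger_force: 0.0
```

{"name": "jog_arm", "arguments": {
  "motion": [
    [0.46, -0.92, 0, 0, 0.4],
    [0.46, -0.92, 0, 0, 0.4],
    [0.46, -0.92, 0, 0, 0.4],
    [0.46, -0.92, 0, 0, 0.4],
    [0.46, -0.92, 0, 0, 0.4],
    [0, 0, 0, -1, 0.4],
    [0, 0, 0, -1, 0.4],
    [0, 0, 0, -1, 0.4],
    [0, 0, 0, -1, 0.4],
    [0, 0, 0, -1, 0.4],
    [0, 0, 0, -1, 0.4],
    [0, 0, 0, -1, 0.4]
  ]
}}

```text
clock: 12.2
position: [0.4394, 0.3528, 0.2365]
tool_rot: [-3.141, 0.001, 1.212]
force: [0.3, 0.4, -0.0]
grip_width: 0.0342
finger_force: 0.0
```

{"name": "jog_arm", "arguments": {
  "motion": [
    [0, 0, 0, -1, 0.4],
    [0, 0, 0, -1, 0.4],
    [0, 0, 0, -1, 0.4],
    [0, 0, 0, -1, 0.4],
    [0, 0, 0, -1, 0.4],
    [0, 0, 0, -1, 0.4],
    [0, 0, 0, -1, 0.4],
    [0, 0, 0, -1, 0.4],
    [0, 0, 0, -1, 0.4],
    [0, 0, 0, -1, 0.4],
    [0, 0, 0, -1, 0.4],
    [0, 0, 0, -1, 0.4]
  ]
}}

```text
clock: 13.4
position: [0.4393, 0.3527, 0.2364]
tool_rot: [-3.14, -0.0, 2.172]
force: [-0.2, -0.2, 0.1]
grip_width: 0.034
finger_force: 0.0
```

{"name": "jog_arm", "arguments": {
  "motion": [
    [0, 0, 0, -1, 0.4],
    [0, 0, 0, 0, 0.4]
  ]
}}

```text
clock: 13.6
position: [0.4395, 0.3527, 0.2366]
tool_rot: [-3.14, -0.0, 2.25]
force: [0.5, -0.1, 0.1]
grip_width: 0.0341
finger_force: 0.0
```

```bash
python3 - <<'E'
from workcell import bot
from h import *
s=bot.observe();f=bot.grab_frame("wrist");np.save("w3.npy",dict(f=f,s=s),allow_pickle=True)
print(np.round(s["position"],4),s["tool_rot"],np.round(s["qpos"],2))
P=mask(f,(95,120,40),(125,255,255));W=onplane(f,P,.056,s);print(circ(W),P.min(0),P.max(0))
cv2.imwrite("pics/w3.png",f["pixels"][:,:,::-1])
E
```

```text
[0.4395 0.3527 0.2366] [-3.14040258e+00 -2.62688966e-04  2.25031402e+00] [-0.97  0.43  0.26  1.77 -0.13  0.96  0.02]
(array([0.4343, 0.3602]), 0.0744) [195.  97.] [320. 220.]
```

View pics/w3.png

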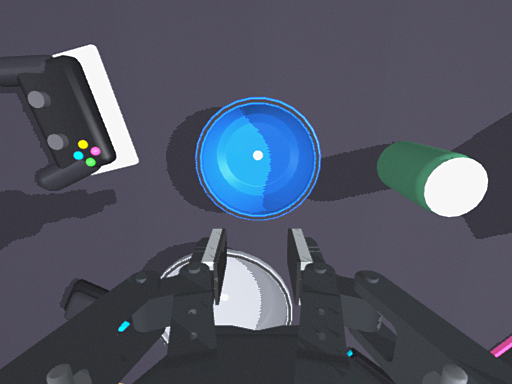

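Blue rim fits well: centre (0.4343,0.3602), at about (258,158) px. The can is on the far side at (430,180), so I'll pinch the near rim.

{"name": "jog_arm", "arguments": {
  "motion": [
    [0.1, -0.77, 0, 0, 0.4],
    [0.1, -0.77, 0, 0, 0.4],
    [0.1, -0.77, 0, 0, 0.4],
    [0, 0, 0.9, 0, 0.4],
    [0, 0, 1, 0, 0.4],
    [0, 0, 1, 0, 0.4],
    [0, 0, 1, 0, 0.4],
    [0, 0, 0.7, 0, 0.4],
    [0, 0, 0, 0, 0.4]
  ]
}}

```text
clock: 14.55
position: [0.3791, 0.3153, 0.097]
tool_rot: [-3.137, 0.001, 2.247]
force: [-0.2, 0.5, 1.3]
grip_width: 0.0347
finger_force: 0.0
```

```bash
python3 - <<'E'
from workcell import bot
from h import *
s=bot.observe();print(np.round(s["position"],4),go(s,[.3798,.3162,.045]))
E
```

```text
[0.3791 0.3153 0.097 ] (array([0.01, 0.05, 1.73]), 0)
```

{"name": "jog_arm", "arguments": {
  "motion": [
    [0, 0.05, 0.6, 0, 0.4],
    [0, 0, 0.6, 0, 0.4],
    [0, 0, 0.5, 0, 0.4],
    [0, 0, 0, 0, 0.4],
    [0, 0, 0, 0, 0],
    [0, 0, 0, 0, 0],
    [0, 0, 0, 0, 0],
    [0, 0, 0, 0, 0],
    [0, 0, 0, 0, 0]
  ],
  "newtons": 70
}}

```text
clock: 15.45
position: [0.3819, 0.3178, 0.0496]
tool_rot: [3.14, -0.0, 2.249]
force: [-1.1, -0.8, 9.8]
grip_width: 0.004
finger_force: 69.0
```

{"name": "jog_arm", "arguments": {
  "motion": [
    [0, 0, -0.2, 0, 0],
    [0, 0, -0.3, 0, 0],
    [0, 0, -0.4, 0, 0],
    [0, 0, 0, 0, 0]
  ]
}}

```text
clock: 15.85
position: [0.3821, 0.318, 0.0772]
tool_rot: [3.139, -0.0, 2.25]
force: [0.6, 0.0, -1.7]
grip_width: 0.0039
finger_force: 68.8
```

```bash
python3 - <<'E'
from workcell import bot
from h import *
s=bot.observe();print(np.round(s["position"],4),s["force"],s["grip_width"])
f=bot.grab_frame("wrist");g=bot.grab_frame("side")
a=cv2.resize(f["pixels"][100:300,120:400],None,fx=1.8,fy=1.8);b=cv2.resize(g["pixels"][90:190,150:220],None,fy=3.6,fx=3.6,interpolation=cv2.INTER_CUBIC)
cv2.imwrite("pics/w4.png",np.hstack([a,b])[:,:,::-1])
E
```

```text
[0.3821 0.318  0.0772] [ 0.55207371  0.03346692 -1.6593122 ] 0.003916371005368918
```

View pics/w4.png

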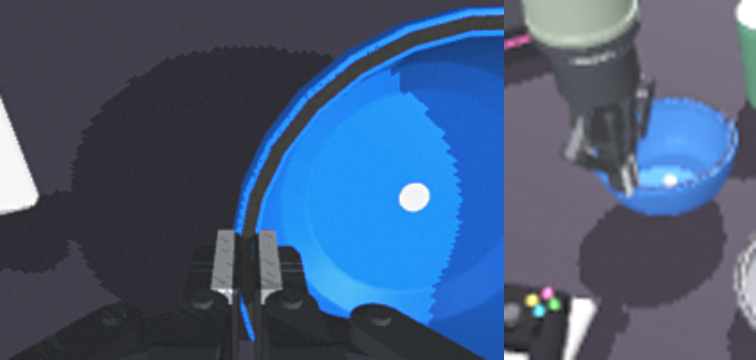

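The cover came up cleanly: the wrench reads -1.7 N, and the pads straddle the rim at about (245,265) in the crop. Carry it to just above the grey cover.

{"name": "jog_arm", "arguments": {
  "motion": [
    [0, 0, -0.5, 0, 0],
    [0, 0, -0.8, 0, 0],
    [-0.2, -0.1, -0.7, 0, 0],
    [-0.5, -0.1, 0, 0, 0],
    [-0.8, -0.2, 0, 0, 0],
    [-0.8, -0.2, 0, 0, 0],
    [-0.8, -0.2, 0, 0, 0],
    [-0.8, -0.2, 0, 0, 0],
    [-0.8, -0.2, 0, 0, 0],
    [-0.8, -0.2, 0, 0, 0],
    [-0.8, -0.2, 0, 0, 0],
    [-0.8, -0.2, 0, 0, 0]
  ]
}}

```text
clock: 17.15
position: [0.4731, 0.116, 0.1344]
tool_rot: [-3.14, -0.0, 2.249]
force: [-0.5, -0.5, -1.9]
grip_width: 0.0038
finger_force: 68.9
```

{"name": "jog_arm", "arguments": {
  "motion": [
    [-0.5, -0.1, 0, 0, 0],
    [0, 0, 0, 0, 0],
    [0, 0, 0, 0, 0]
  ]
}}

```text
clock: 17.45
position: [0.4798, 0.1039, 0.1346]
tool_rot: [-3.141, -0.0, 2.249]
force: [-0.3, 0.8, -2.0]
grip_width: 0.0039
finger_force: 68.9
```

```bash
python3 - <<'E'
from workcell import bot
from h import *
s=bot.observe();print(np.round(s["position"],4),s["tool_rot"],s["force"],s["grip_width"],go(s,[.4833,.1057,.0536]))
F={n:bot.grab_frame(n) for n in("scene","side","wrist")}
np.save("c5.npy",dict(F=F,s=s),allow_pickle=True)
a=cv2.resize(F["wrist"]["pixels"],(400,300));b=cv2.resize(F["side"]["pixels"][90:240,150:350],(400,300),interpolation=cv2.INTER_CUBIC)
c=cv2.resize(F["scene"]["pixels"][150:300,200:400],(400,300),interpolation=cv2.INTER_CUBIC)
cv2.imwrite("pics/w5.png",np.vstack([np.hstack([a,b]),np.hstack([c,c*0])])[:,:,::-1])
E
```

```text
[0.4798 0.1039 0.1346] [-3.14054710e+00 -4.49227123e-04  2.24899383e+00] [-0.26386928  0.7864143  -1.95569164] 0.003931871617341376 (array([-0.03,  0.13,  2.7 ]), 0)
```

View pics/w5.png

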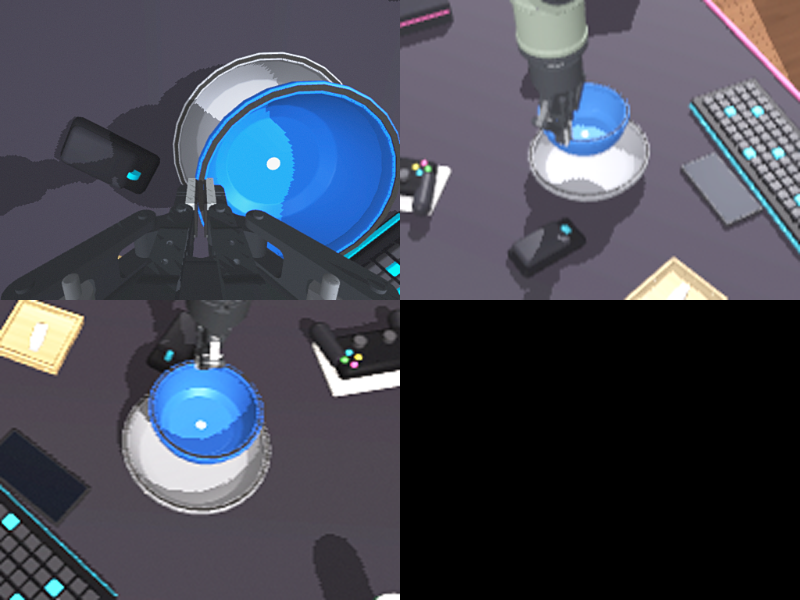

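Both views show blue level above grey. In the wrist view grey's left edge is at about (223,198) px and its top edge at (352,67) px. I'll check the centring with those and the blue mask.

```bash
python3 - <<'E'
from h import *
d=np.load("c5.npy",allow_pickle=True).item();F,s=d["F"],d["s"]
T=Ro.from_euler("xyz",s["tool_rot"]).as_matrix();p=np.array(s["position"])
W=onplane(F["wrist"],[[222,190],[352,67]],.044,s);t=((W-p)@T)[:,:2];print("grey centre tool x,y:",t[1,0]-.104,t[0,1]+.104)
print("expected", (np.array([.537,.149,.0])-p)@T)
# grey outline arc: bright low-saturation pixels in the left part, circle fit
im=cv2.cvtColor(F["wrist"]["pixels"],cv2.COLOR_RGB2HSV);m=cv2.inRange(im,np.array((0,0,90)),np.array((180,50,255)));m[230:]=0;m[:,:215]=0;m[:,460:]=0
ys,xs=np.nonzero(m);W=onplane(F["wrist"],np.c_[xs,ys],.044,s)[:,:2]
h=cv2.convexHull(W.astype(np.float32))[:,0]
from scipy.optimize import least_squares
c0=np.array([.537,.149]);h=h[abs(np.linalg.norm(h-c0,axis=1)-.104)<.008]
r=least_squares(lambda c:np.linalg.norm(h-c,axis=1)-.104,c0);print("grey fit",r.x,len(h),abs(r.fun).max())
P=mask(F["wrist"],(95,120,40),(125,255,255),(350,200));W=onplane(F["wrist"],P,.141,s)[:,:2]
c0=(p+T@[0,.069,0])[:2];h=W[abs(np.linalg.norm(W-c0,axis=1)-.074)<.006]
r=least_squares(lambda c:np.linalg.norm(h-c,axis=1)-.074,c0);print("blue expected",c0,"fit",r.x,len(h),abs(r.fun).max())
E
```

```text
grey centre tool x,y: -0.0018688913399199092 0.07353861004341344
expected [-0.00080813  0.07301772  0.13452434]
grey fit [0.52559751 0.15806368] 4 0.0024905403181733204
blue expected [0.53351182 0.1471498 ] fit [0.53546287 0.14257764] 340 0.008729929240145123
```

{"name": "jog_arm", "arguments": {
  "motion": [
    [0, 0.13, 0.3, 0, 0],
    [0, 0, 0.5, 0, 0],
    [0, 0, 0.5, 0, 0],
    [0, 0, 0.5, 0, 0],
    [0, 0, 0.3, 0, 0],
    [0, 0, 0.2, 0, 0],
    [0, 0, 0.1, 0, 0],
    [0, 0, 0, 0, 0]
  ]
}}

```text
clock: 18.4
position: [0.4832, 0.1067, 0.0632]
tool_rot: [-3.141, -0.0, 2.25]
force: [-0.3, -0.7, -1.3]
grip_width: 0.0037
finger_force: 68.8
```

{"name": "jog_arm", "arguments": {
  "motion": [
    [0, 0, 0.1, 0, 0],
    [0, 0, 0.1, 0, 0],
    [0, 0, 0.05, 0, 0],
    [0, 0, 0, 0, 0]
  ]
}}

```text
clock: 18.8
position: [0.4834, 0.1063, 0.057]
tool_rot: [3.141, 0.0, 2.249]
force: [-10.3, -3.2, 34.8]
grip_width: 0.0038
finger_force: 73.4
```

{"name": "jog_arm", "arguments": {
  "motion": [
    [0, 0, -0.05, 0, 0],
    [0, 0, -0.03, 0, 0.1],
    [0, 0, 0, 0, 0.2],
    [0, 0, 0, 0, 0.3],
    [0, 0, 0, 0, 0.3],
    [0, 0, -0.4, 0, 0.3],
    [0, 0, -0.9, 0, 0.3],
    [0, 0, -1, 0, 0.3],
    [0, 0, -1, 0, 0.3],
    [0, 0, -1, 0, 0.3],
    [0, 0.7, -1, 0, 0.3],
    [0, 0.8, 0, 0, 0.3]
  ]
}}

```text
clock: 20.0
position: [0.52, 0.1352, 0.2221]
tool_rot: [3.136, 0.002, 2.249]
force: [0.7, -0.7, -0.3]
grip_width: 0.0256
finger_force: 0.0
```

{"name": "jog_arm", "arguments": {
  "motion": [
    [0, 0.8, 0, 0, 0.3],
    [0, 0, 0, 0, 0.3],
    [0, 0, 0, 0, 0.3]
  ]
}}

```text
clock: 20.3
position: [0.5367, 0.1498, 0.2175]
tool_rot: [-3.141, 0.0, 2.25]
force: [-0.4, 0.2, -0.6]
grip_width: 0.0257
finger_force: 0.0
```

```bash
cat >> h.py <<'E'
def ring(W,c0,R,tol=.008):
    from scipy.optimize import least_squares
    h=W[abs(np.linalg.norm(W[:,:2]-c0,axis=1)-R)<tol][:,:2]
    r=least_squares(lambda c:np.linalg.norm(h-c[:2],axis=1)-c[2],[*c0,R],loss="soft_l1",f_scale=.001);return r.x.round(4),len(h)
E
python3 - <<'E'
from workcell import bot
from h import *
s=bot.observe();f=bot.grab_frame("wrist");np.save("w6.npy",dict(f=f,s=s),allow_pickle=True)
print(np.round(s["position"],4),s["force"])
P=mask(f,(95,120,40),(125,255,255));W=onplane(f,P,.060,s);print("blue",circ(W),ring(W,circ(W)[0],.074),P.min(0),P.max(0))
im=cv2.cvtColor(f["pixels"],cv2.COLOR_RGB2HSV);m=cv2.inRange(im,np.array((0,0,90)),np.array((180,60,255)))
ys,xs=np.nonzero(m);W=onplane(f,np.c_[xs,ys],.044,s);W=W[np.linalg.norm(W[:,:2]-[.537,.149],axis=1)<.115]
h=cv2.convexHull(W[:,:2].astype(np.float32))[:,0];print("grey",ring(h,np.array([.537,.149]),.104,.012))
cv2.imwrite("pics/w6.png",f["pixels"][:,:,::-1])
E
```

```text
[0.5367 0.1498 0.2175] [-0.41073975  0.24331111 -0.63571649]
blue (array([0.5365, 0.1505]), 0.075) (array([0.5365, 0.1507, 0.0741]), 385) [190. 104.] [325. 235.]
grey (array([0.5372, 0.1492, 0.1147]), 102)
```

View pics/w6.png

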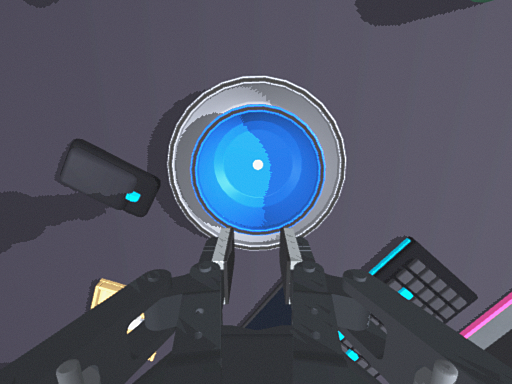

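Blue is seated: centre (0.5365,0.1507) and radius 74 mm when cast at seated rim height, concentric with grey in the picture (257,168 against 257,163). Now the orange cover.

{"name": "jog_arm", "arguments": {
  "motion": [
    [-0.82, -0.9, 0, 0, 0.4],
    [-0.82, -0.9, 0, 0, 0.4],
    [-0.82, -0.9, 0, 0, 0.4],
    [-0.82, -0.9, 0, 0, 0.4],
    [-0.82, -0.9, 0, 0, 0.4],
    [-0.82, -0.9, 0, 0, 0.4],
    [-0.82, -0.9, 0, 0, 0.4],
    [-0.82, -0.9, 0, 0, 0.4],
    [-0.82, -0.9, 0, 0, 0.4],
    [-0.82, -0.9, 0, 0, 0.4],
    [-0.82, -0.9, 0, 0, 0.4],
    [-0.82, -0.9, 0, 0, 0.4]
  ]
}}

```text
clock: 21.55
position: [0.4689, -0.2847, 0.2177]
tool_rot: [3.141, -0.0, 2.249]
force: [0.9, 0.6, -0.2]
grip_width: 0.0343
finger_force: 0.0
```

{"name": "jog_arm", "arguments": {
  "motion": [
    [-0.82, -0.9, 0, 0, 0.4],
    [-0.82, -0.9, 0, 0, 0.4],
    [-0.82, -0.9, 0, 0, 0.4],
    [0, 0, 0, 1, 0.4],
    [0, 0, 0, 1, 0.4],
    [0, 0, 0, 1, 0.4],
    [0, 0, 0, 1, 0.4],
    [0, 0, 0, 1, 0.4],
    [0, 0, 0, 1, 0.4],
    [0, 0, 0, 1, 0.4],
    [0, 0, 0, 1, 0.4],
    [0, 0, 0, 1, 0.4]
  ]
}}

```text
clock: 22.75
position: [0.4526, -0.3914, 0.2176]
tool_rot: [3.142, -0.0, 1.526]
force: [1.3, -0.2, 0.4]
grip_width: 0.0342
finger_force: 0.0
```

{"name": "jog_arm", "arguments": {
  "motion": [
    [0, 0, 0, 1, 0.4],
    [0, 0, 0, 1, 0.4],
    [0, 0, 0, 1, 0.4],
    [0, 0, 0, 1, 0.4],
    [0, 0, 0, 1, 0.4],
    [0, 0, 0, 1, 0.4],
    [0, 0, 0, 1, 0.4],
    [0, 0, 0, 1, 0.4],
    [0, 0, 0, 0, 0.4],
    [0, 0, 0, 0, 0.4]
  ]
}}

```text
clock: 23.75
position: [0.4531, -0.3914, 0.2174]
tool_rot: [-3.141, -0.0, 0.892]
force: [-0.2, 0.0, -0.4]
grip_width: 0.0341
finger_force: 0.0
```

```bash
python3 - <<'E'
from workcell import bot
from h import *
s=bot.observe();f=bot.grab_frame("wrist");np.save("w7.npy",dict(f=f,s=s),allow_pickle=True)
print(np.round(s["position"],4),s["tool_rot"],np.round(s["qpos"],2),s["grip_width"])
P=mask(f,(5,150,60),(20,255,255));W=onplane(f,P,.066,s);c=circ(W)[0]
c,n=ring(W,c,.045);print("orange",circ(W),c,n,P.min(0),P.max(0))
y=Ro.from_euler("xyz",s["tool_rot"]).as_matrix()[:,1]
print(go(s,[*(c[:2]-.041*y[:2]),.056]))
E
```

```text
[ 0.4531 -0.3914  0.2174] [-3.14149349e+00 -2.03442170e-04  8.91733618e-01] [ 0.14  0.6   0.72  1.71 -0.46  1.    0.34] 0.03412900532843074
orange (array([ 0.4586, -0.3908]), 0.0454) [ 0.4586 -0.3906  0.0445] 231 [219. 130.] [302. 211.]
(array([ 0.14, -1.24,  5.38]), 0)
```

{"name": "jog_arm", "arguments": {
  "motion": [
    [0.07, -0.62, 0, 0, 0.4],
    [0.07, -0.62, 0, 0, 0.4],
    [0, 0, 0.8, 0, 0.4],
    [0, 0, 1, 0, 0.4],
    [0, 0, 1, 0, 0.4],
    [0, 0, 0.7, 0, 0.4],
    [0, 0, 0, 0, 0.4]
  ],
  "newtons": 60
}}

```text
clock: 24.5
position: [0.426, -0.364, 0.1102]
tool_rot: [-3.138, 0.0, 0.891]
force: [-0.2, 0.2, 1.0]
grip_width: 0.0341
finger_force: 0.0
```

```bash
python3 - <<'E'
from workcell import bot
from h import *
s=bot.observe();y=Ro.from_euler("xyz",s["tool_rot"]).as_matrix()[:,1]
print(s["position"],s["force"],go(s,[*(np.array([.4586,-.3906])-.041*y[:2]),.057]))
E
```

```text
[ 0.4260457  -0.36403331  0.11023032] [-0.21620356  0.21652083  0.95733266] (array([-0.01,  0.04,  1.77]), 0)
```

{"name": "jog_arm", "arguments": {
  "motion": [
    [0, 0.04, 0.6, 0, 0.4],
    [0, 0, 0.6, 0, 0.4],
    [0, 0, 0.5, 0, 0.4],
    [0, 0, 0, 0, 0.4],
    [0, 0, 0, 0, 0.4],
    [0, 0, 0, 0, 0],
    [0, 0, 0, 0, 0],
    [0, 0, 0, 0, 0],
    [0, 0, 0, 0, 0],
    [0, 0, 0, 0, 0]
  ]
}}

```text
clock: 25.5
position: [0.4285, -0.3658, 0.0621]
tool_rot: [3.14, -0.0, 0.89]
force: [-2.5, 2.0, 9.8]
grip_width: 0.0056
finger_force: 56.8
```

{"name": "jog_arm", "arguments": {
  "motion": [
    [0, 0, -0.2, 0, 0],
    [0, 0, -0.3, 0, 0],
    [0, 0, -0.5, 0, 0],
    [0, 0, 0, 0, 0],
    [0, 0, 0, 0, 0]
  ]
}}

```text
clock: 26.0
position: [0.4285, -0.3656, 0.0918]
tool_rot: [3.141, -0.0, 0.89]
force: [0.3, 0.6, -0.8]
grip_width: 0.0046
finger_force: 56.4
```

```bash
python3 - <<'E'
from workcell import bot
from h import *
s=bot.observe();print(s["position"],s["force"],s["grip_width"],s["finger_force"])
T=Ro.from_euler("xyz",s["tool_rot"]).as_matrix();p=np.array(s["position"])
f=bot.grab_frame("wrist");c0=(p+T@[0,.040,0])[:2]
P=mask(f,(5,150,60),(20,255,255))
for z in(.000,.006):
  W=onplane(f,P,p[2]+z,s);print(c0,ring(W,c0,.045))
g=bot.grab_frame("side")
a=cv2.resize(f["pixels"],(512,384));b=cv2.resize(g["pixels"][230:358,250:340],(270,384),interpolation=cv2.INTER_CUBIC)
cv2.imwrite("pics/w7.png",np.hstack([a,b])[:,:,::-1])
E
```

```text
[ 0.42853801 -0.36560569  0.09184561] [ 0.25731836  0.55189289 -0.80010049] 0.004622009696283213 56.37990301474929
[ 0.45962307 -0.39077943] (array([ 0.4586, -0.3942,  0.0397]), 140)
[ 0.45962307 -0.39077943] (array([ 0.4593, -0.3907,  0.0381]), 222)
```

View pics/w7.png

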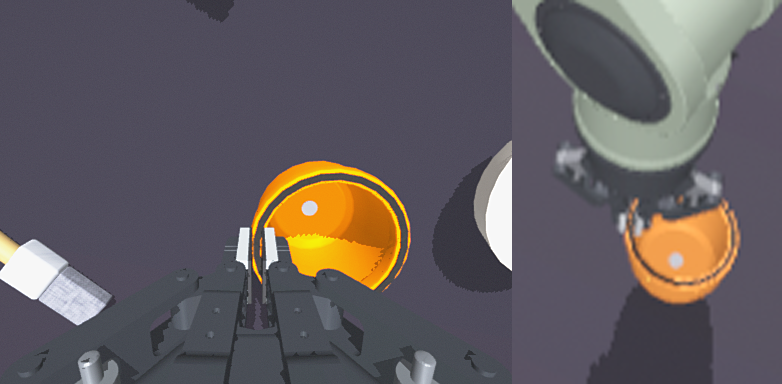

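Orange is held (-0.8 N, matching 90 g), with the pads on the rim at (258,245). The visible outer wall at upper left suggests some sag. I'll measure the tilt from the dark seal ring.

```bash
cat > tilt.py <<'E'
from workcell import bot
from h import *
from scipy.optimize import least_squares
s=bot.observe();f=bot.grab_frame("wrist")
hsv=cv2.cvtColor(f["pixels"],cv2.COLOR_RGB2HSV)
o=cv2.inRange(hsv,np.array((5,120,60)),np.array((25,255,255)))
# dark seal pixels: non-orange inside the filled hull of the orange region, right/upper part
P=mask(f,(5,120,60),(25,255,255));H=cv2.convexHull(P.astype(np.int32));m=np.zeros_like(o);cv2.fillConvexPoly(m,H,255)
m=cv2.erode(m,np.ones((3,3)));d=((m>0)&(o==0)&(hsv[:,:,2]<110)).astype(np.uint8)
d[:,:285]=0;d[285:]=0
n,l,st,_=cv2.connectedComponentsWithStats(d);k=1+st[1:,4].argmax();ys,xs=np.nonzero(l==k)
M=np.array(f["mount"]);r=(M[:3,:3]@np.linalg.inv(K(f))@np.c_[xs,ys,np.ones(len(xs))].T).T;C=M[:3,3]
def res(q):  # tool frame: circle at (cx,cy,cz), normal tilted by a about x and b about y
    nv=Ro.from_rotvec([q[3],q[4],0]).apply([0,0,-1]);c=q[:3]
    X=C+r*(((c-C)@nv)/(r@nv))[:,None];return np.r_[np.linalg.norm(X-c,axis=1)-.041,(np.hypot(c[0],c[1]*1)-.041)*3]
q=least_squares(res,[0,.041,-.005,0,0]);print(len(xs),xs.min(),xs.max(),ys.min(),ys.max(),"pose",q.x.round(4),"rms",np.std(q.fun[:-1]).round(4),"width",s["grip_width"])
E
python3 tilt.py
```

```text
346 316 362 269 284 pose [ 0.0378  0.0223 -0.0242 -0.934   0.1427] rms 0.0017 width 0.004922414377159608
```

```bash
sed -i 's/^d\[:,:285\].*/d[:,:275]=0;d[258:]=0;m2=cv2.erode(m,np.ones((27,27)));d[m2>0]=0/; s/^n,l,st.*/ys,xs=np.nonzero(d)/' tilt.py; python3 tilt.py
```

```text
129 276 290 237 257 pose [ 0.0377  0.0161 -0.1429  0.0351 -0.0206] rms 0.0 width 0.005045437889333726
```

```bash
python3 - <<'E'
from workcell import bot
from h import *
f=bot.grab_frame("wrist");print(f["pixels"][230,385:415].tolist());print(f["pixels"][158:192,325].tolist())
E
```

```text
[[181, 94, 10], [181, 93, 10], [180, 93, 10], [180, 95, 10], [171, 91, 10], [173, 92, 10], [177, 96, 10], [180, 94, 10], [181, 94, 10], [183, 96, 10], [214, 107, 10], [252, 145, 10], [249, 221, 10], [249, 226, 9], [255, 231, 4], [228, 100, 40], [75, 72, 84], [73, 77, 79], [80, 78, 79], [77, 76, 76], [73, 76, 77], [66, 76, 82], [106, 80, 80], [255, 151, 45], [255, 154, 56], [132, 91, 94], [70, 72, 94], [76, 76, 93], [80, 77, 93], [78, 74, 91]]
[[81, 78, 92], [72, 76, 94], [103, 80, 97], [253, 137, 36], [255, 160, 2], [248, 159, 9], [247, 162, 10], [247, 162, 10], [247, 163, 10], [247, 169, 10], [247, 172, 10], [247, 194, 10], [247, 236, 10], [248, 239, 9], [254, 238, 4], [251, 127, 47], [84, 71, 83], [67, 72, 77], [77, 74, 77], [78, 78, 77], [75, 76, 77], [62, 71, 82], [137, 84, 80], [255, 187, 0], [252, 214, 7], [247, 158, 10], [245, 146, 10], [245, 147, 10], [246, 149, 10], [245, 148, 10], [245, 149, 10], [246, 149, 10], [246, 148, 10], [246, 148, 10]]
```

```bash
python3 - <<'E'
t=open("tilt.py").read().split("\n")
t=[l for l in t if not l.startswith(("P=mask","d[:,:275]","ys,xs="))]
i=[k for k,l in enumerate(t) if l.startswith("# dark")][0]
t[i]='o=cv2.inRange(hsv,np.array((3,150,100)),np.array((35,255,255)));yy,xx=np.nonzero(o[150:300,240:430]);H=cv2.convexHull(np.c_[xx+240,yy+150].astype(np.int32));m=np.zeros_like(o);cv2.fillConvexPoly(m,H,255)'
j=[k for k,l in enumerate(t) if l.startswith("m=cv2.erode")][0]
t.insert(j+1,'d[:,:285]=0;d[262:]=0;n,l,st,_=cv2.connectedComponentsWithStats(d,connectivity=8);k=1+st[1:,4].argmax();ys,xs=np.nonzero(l==k)')
open("tilt.py","w").write("\n".join(t))
E
python3 tilt.py
```

```text
1102 285 407 174 261 pose [-0.0013  0.0398 -0.0047  0.0101  0.0145] rms 0.0009 width 0.004952013853270198
```

Tilt is only about 0.02 rad, and the cover's centre is 40 mm along tool y. Carry it to the stack.

{"name": "jog_arm", "arguments": {
  "motion": [
    [0, 0, -0.5, 0, 0],
    [0, 0, -0.8, 0, 0],
    [0, 0, -0.8, 0, 0],
    [0.2, -0.1, -0.4, 0, 0],
    [0.5, -0.3, 0, 0, 0],
    [0.8, -0.48, 0, 0, 0],
    [0.8, -0.48, 0, 0, 0],
    [0.8, -0.48, 0, 0, 0],
    [0.8, -0.48, 0, 0, 0],
    [0.8, -0.48, 0, 0, 0],
    [0.8, -0.48, 0, 0, 0],
    [0.8, -0.48, 0, 0, 0]
  ]
}}

```text
clock: 27.5
position: [0.4594, -0.1461, 0.1664]
tool_rot: [-3.141, -0.0, 0.89]
force: [0.8, 0.0, -0.2]
grip_width: 0.0054
finger_force: 56.5
```

{"name": "jog_arm", "arguments": {
  "motion": [
    [0.8, -0.48, 0, 0, 0],
    [0.8, -0.48, 0, 0, 0],
    [0.8, -0.48, 0, 0, 0],
    [0.8, -0.48, 0, 0, 0],
    [0.8, -0.48, 0, 0, 0],
    [0.8, -0.48, 0, 0, 0],
    [0.8, -0.48, 0, 0, 0],
    [0.8, -0.48, 0, 0, 0],
    [0.8, -0.48, 0, 0, 0],
    [0.8, -0.46, 0, 0, 0],
    [0.5, -0.3, 0, 0, 0],
    [0, 0, 0, 0, 0]
  ]
}}

```text
clock: 28.7
position: [0.5015, 0.1488, 0.1661]
tool_rot: [-3.141, -0.0, 0.893]
force: [0.4, -0.3, -1.1]
grip_width: 0.0045
finger_force: 56.6
```

```bash
python3 tilt.py; python3 - <<'E'
from workcell import bot
from h import *
s=bot.observe();print(s["position"],s["tool_rot"],s["force"],s["grip_width"])
T=Ro.from_euler("xyz",s["tool_rot"]).as_matrix()
print(go(s,np.array([.5365,.1507,.070])-T@[-.001,.040,0]))
f=bot.grab_frame("wrist");P=mask(f,(95,120,40),(125,255,255),(330,200));W=onplane(f,P,.060,s)
print("blue",ring(W,np.array([.5365,.1507]),.074,.006))
E
```

```text
1151 285 407 173 261 pose [-0.0012  0.0396 -0.0053  0.0221  0.0065] rms 0.001 width 0.004499050294606449
[0.5013988  0.1469982  0.16615404] [3.14158335e+00 3.50812677e-04 8.91351564e-01] [-0.9953023  -0.67396588 -0.33351143] 0.004867076198082368
(array([ 0.87, -0.5 ,  3.2 ]), 0)Traceback (most recent call last):
  File "<stdin>", line 6, in <module>
  File "h.py", line 19, in mask
    return max(cs,key=cv2.contourArea)[:,0].astype(float)
           ~~~^^^^^^^^^^^^^^^^^^^^^^^^
ValueError: max() iterable argument is empty
```

{"name": "jog_arm", "arguments": {
  "motion": [
    [0.45, -0.25, 0, 0, 0],
    [0.42, -0.25, 0, 0, 0],
    [0, 0, 0, 0, 0],
    [0, 0, 0.4, 0, 0],
    [0, 0, 0.6, 0, 0],
    [0, 0, 0.6, 0, 0],
    [0, 0, 0.6, 0, 0],
    [0, 0, 0.4, 0, 0],
    [0, 0, 0.2, 0, 0],
    [0, 0, 0, 0, 0],
    [0, 0, 0, 0, 0]
  ]
}}

```text
clock: 29.9
position: [0.5067, 0.1759, 0.0826]
tool_rot: [3.141, -0.0, 0.889]
force: [0.2, 0.2, 0.2]
grip_width: 0.0046
finger_force: 56.6
```

```bash
python3 - <<'E'
from workcell import bot
from h import *
s=bot.observe();T=Ro.from_euler("xyz",s["tool_rot"]).as_matrix()
print(s["position"],s["force"],go(s,np.array([.5365,.1507,.070])-T@[-.001,.040,0]))
f=bot.grab_frame("wrist")
hsv=cv2.cvtColor(f["pixels"],cv2.COLOR_RGB2HSV);m=cv2.inRange(hsv,np.array((95,120,40)),np.array((125,255,255)))
ys,xs=np.nonzero(m);W=onplane(f,np.c_[xs,ys],.060,s)[:,:2]
W=W[np.linalg.norm(W-[.5365,.1507],axis=1)<.085];h=cv2.convexHull(W.astype(np.float32))[:,0];print("blue",ring(h,np.array([.5365,.1507]),.074,.006))
E
```

```text
[0.50672215 0.17591946 0.08259366] [0.20753044 0.22823483 0.23577118] (array([ 0.01, -0.03,  0.42]), 0)
blue (array([0.5358, 0.15  , 0.0752]), 70)
```

{"name": "jog_arm", "arguments": {
  "motion": [
    [0, 0, 0.12, 0, 0],
    [0, 0, 0.12, 0, 0],
    [0, 0, 0.08, 0, 0],
    [0, 0, 0, 0, 0],
    [0, 0, 0, 0, 0]
  ]
}}

```text
clock: 30.45
position: [0.5067, 0.1763, 0.0742]
tool_rot: [-3.141, -0.002, 0.889]
force: [-12.5, -1.1, 43.4]
grip_width: 0.005
finger_force: 65.1
```

{"name": "jog_arm", "arguments": {
  "motion": [
    [0, 0, -0.05, 0, 0],
    [0, 0, 0, 0, 0.08],
    [0, 0, 0, 0, 0.15],
    [0, 0, 0, 0, 0.3],
    [0, 0, 0, 0, 0.3],
    [0, 0, 0, 0, 0.3],
    [0, 0, -0.4, 0, 0.3],
    [0, 0, -0.9, 0, 0.3],
    [0, 0, -1, 0, 0.3],
    [0, 0, -1, 0, 0.3],
    [0, 0, -1, 0, 0.3],
    [0, 0, -1, 0, 0.3]
  ]
}}

```text
clock: 31.65
position: [0.5063, 0.1757, 0.2351]
tool_rot: [3.141, -0.0, 0.889]
force: [-0.3, -0.2, -0.6]
grip_width: 0.0256
finger_force: 0.0
```

{"name": "jog_arm", "arguments": {
  "motion": [
    [0, 0.8, 0, 0, 0.3],
    [0, 0.5, 0, 0, 0.3],
    [0, 0, 0, 0, 0.3],
    [0, 0, 0, 0, 0.3]
  ]
}}

```text
clock: 32.05
position: [0.5365, 0.1513, 0.2334]
tool_rot: [-3.141, 0.0, 0.889]
force: [-0.7, 0.4, 0.2]
grip_width: 0.0258
finger_force: 0.0
```

```bash
python3 - <<'E'
from workcell import bot
from h import *
s=bot.observe();f=bot.grab_frame("wrist");print(np.round(s["position"],4),s["force"])
hsv=cv2.cvtColor(f["pixels"],cv2.COLOR_RGB2HSV)
def hull(lo,hi,z,R,c=(.5365,.1507),tol=.01):
    ys,xs=np.nonzero(cv2.inRange(hsv,np.array(lo),np.array(hi)));W=onplane(f,np.c_[xs,ys],z,s)[:,:2].astype(np.float32)
    W=W[np.linalg.norm(W-np.array(c),axis=1)<R+tol];return ring(cv2.convexHull(W)[:,0],np.array(c),R,tol)
for z in(.069,.074,.079): print("orange",z,hull((3,150,100),(35,255,255),z,.045))
for z in(.055,.060,.065): print("blue",z,hull((95,120,40),(125,255,255),z,.074))
print("grey",hull((0,0,100),(180,60,255),.044,.104,tol=.005))
# two-view check on rim centres with scene and side cameras
for n in("scene","side"):
    g=bot.grab_frame(n);np.save("end_"+n+".npy",g,allow_pickle=True);hsv=cv2.cvtColor(g["pixels"],cv2.COLOR_RGB2HSV);f=g
    print(n,hull((3,150,100),(35,255,255),.074,.045,tol=.02),hull((95,120,40),(125,255,255),.060,.074))
E
```

```text
[0.5365 0.1513 0.2334] [-0.67461072  0.36231142  0.16500594]
orange 0.069 (array([0.5357, 0.1478, 0.0455]), 59)
orange 0.074 (array([0.5364, 0.1489, 0.0448]), 60)
orange 0.079 (array([0.5373, 0.1498, 0.044 ]), 63)
blue 0.055 (array([0.5348, 0.1499, 0.0756]), 78)
blue 0.06 (array([0.5356, 0.1508, 0.0744]), 70)
blue 0.065 (array([0.5363, 0.1518, 0.0732]), 76)
grey (array([0.5388, 0.1517, 0.1067]), 65)
scene (array([0.5423, 0.1536, 0.0477]), 31) (array([0.5385, 0.1516, 0.0736]), 35)
side (array([0.5331, 0.1386, 0.0501]), 24) (array([0.536 , 0.146 , 0.0758]), 36)
```

The radii match the seated heights and everything is concentric. One last check is the tilt of the orange seal ring, before handing in.

```bash
python3 - <<'E'
from workcell import bot
from h import *
from scipy.optimize import least_squares
s=bot.observe();f=bot.grab_frame("wrist");hsv=cv2.cvtColor(f["pixels"],cv2.COLOR_RGB2HSV)
R,C=cam(f,s)
for nm,lo,hi,rad,z in(("orange",(3,150,100),(35,255,255),.041,.074),("blue",(95,120,40),(125,255,255),.070,.060)):
    dark=hsv[:,:,2]<100; ys,xs=np.nonzero(dark&(hsv[:,:,1]<120))
    W=onplane(f,np.c_[xs,ys],z,s)[:,:2];k=abs(np.linalg.norm(W-[.5362,.150],axis=1)-rad)<.0035;xs,ys=xs[k],ys[k]
    r=(R@np.linalg.inv(K(f))@np.c_[xs,ys,np.ones(len(xs))].T).T
    def res(q):
        n=Ro.from_rotvec([q[3],q[4],0]).apply([0,0,1]);c=q[:3];X=C+r*(((c-C)@n)/(r@n))[:,None];return np.linalg.norm(X-c,axis=1)-rad
    q=least_squares(res,[.536,.15,z,0,0],loss="soft_l1",f_scale=.001);print(nm,len(xs),q.x.round(4))
E
```

```text
orange 383 [ 0.5365  0.1489  0.0777  0.0063 -0.0053]
blue 699 [0.5359 0.1509 0.064  0.0044 0.0012]
```

```bash
python3 -c "
from workcell import bot
print(bot.job_done())"
```

```text
the job is handed in; nothing more can be done
None
```

I handed the job in at about 32 s of the 72 s allowed; it returned no verdict. By the camera measurements, the receiver lies in the tray and the blue and orange covers sit level, centred and down in the grey one.

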